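# Set a telescoping prop to its working height

### The arm

A 6-joint arm with a two-finger parallel gripper is mounted at the origin on a cart in front of the work surface, level with it; the furniture and walls round the work are solid. World frame = base frame: x ahead of the robot, y to its left, z up, the work surface at z = 0. Lengths are in m, angles in rad, forces in N, time in s.
With the tool pointing down it reaches from about 0.3 to 0.875 m from the base axis. Payload 6.4 kg.
Tool frame: the origin (TCP) lies at the very end of the fingers, on their centre line; the grasp point (between the pads) lies 19 mm behind it; x points along the fingers, y is the direction in which the jaws open and shut, and the axes are right-handed (so a half turn about x gives the same grasp; the last joint's range is limited). The gripper opens to 85 mm and grips with 20 to 120 N. Pads are 22 mm wide; open, the fingers measure 114 mm over their backs; the gripper's body (76 mm by 85 mm) begins 54 mm behind the grasp point. The pads swing forward as they close: fully open they stand 13 mm farther back than shut.
Start: joints at [-1.435, 0.181, 1.607, -0, 1.354, -0.206], TCP at [0.193, -0.542, 0.231] pointing down, gripper open.
Joint ranges: [-2.99, 2.99], [-0.89, 2.07], [0.3, 2.58], [-1.14, 4.28], [0, 2.63], [-3.12, 3.12]. Speed limits (rad/s): [2.57, 2.57, 3.01, 3.14, 3.14, 3.14].

### API

Orientations are given as a unit quaternion [w, x, y, z].
In Python, from bench import status, optics, hand_in gives the robot as it stands. The module is installed in compiled form; this text tells all that it offers.
- The arm moves only by the shell command python3 -m jog 'ROWS'. ROWS is JSON, one flat list of numbers, 5 for each row, row after row: the shift along the tool's x, y, z in mm, then the turn about the tool's x in degrees, then the opening in per cent of the stroke, from 0 (shut) to 100 (fully open). In form: [tx, ty, tz, yaw, gripper, tx, ty, tz, yaw, gripper, ...]. A call has exactly 5 rows; each row is the pose to reach, as a shift and turn from the pose commanded when the call began, along the tool's axes at that moment; what a row does not reach only later rows make up. A row lasts 1/10 s, in which the tool goes at most 50 mm and 8.59 degrees, less where a joint would pass 70% of its speed; a pose out of reach is approached as far as the arm can. A call with a gripper value outside its range is refused whole. The fingers move at their own pace and stop on an object; the grip force is fixed at half the most. Time passes only in rows, so rows that repeat a pose let the fingers close, or fill a call up. It gives the time, the measured TCP pose, the force and the opening at its end, in the units of the state.
- status.get_obs(): the state, without advancing time (a new reading comes with each control period).
- optics.camera(name): name is "side" or "top"; returns the picture (420x560x3 uint8, red, green, blue); there is no depth.
- optics.get_calibration(name): a dict with "vertical_fov" (degrees; the focal length in pixels is half the picture's height over the tangent of half this angle, whatever the lens; pixels are square), "cx", "cy" (the principal point, pixels), "k1" (the pictures are not rectified: a ray, as slopes to the right and down, at radius r is drawn at 1 + k1 r^2 times it, then the intrinsics apply), "extrinsics" (4x4, takes a point from camera to world coordinates). Camera axes: x right, y up, looking along -z (the intrinsics and any distortion apply to the point x, -y, -z); pixel columns grow to the right and rows downward; lengths in m; the calibration is good to about 2 mm. A picture is of the moment at which its call begins. get_calibration takes no time and is no camera call.
- hand_in(): hands the job in, once; it reports no verdict.
The state is a dict: "time_s": time; "q": joint angles; "dq": joint speeds; "joint_efforts": joint torques, N m; "eef_pos": TCP position; "eef_rot": TCP orientation; "wrist_force": force on the tool from outside, world axes, zero at the start; "torque": the same for the moment, N m; "opening": opening from 0.0 (shut) to 1.0 (fully open).
Only numpy, scipy, OpenCV 4.12 (cv2) and the standard library are available. Lean on these libraries where they do the work, as an engineer would, in place of code of your own. Each camera call takes 0.05 s, during which the arm holds its last target. There are 200 camera calls.

### The job

The telescoping prop on the bench is pushed in and locked, and the sign panel needs it at its working height. Twist its blue head counter-clockwise to unlock it, pull the head up until you feel the sprung stop and a little way into the spring, keep it there while you twist it back clockwise over the catch to its end, and let go, so that it stays up, locked. Feel for the stops and never force them, and leave the other things on the bench alone.

Things in the scene. Friction and masses are not known exactly. Their poses are not given: they have to be found in the camera images.
- stand: Fixed part of the prop: dark round steel magnet foot, 110 mm across, 20 mm high, held fast to the table, with a slotted aluminium outer tube, 46 mm diameter. Origin: centre of the foot's underside, on the axis of tube and twist; z is up.
- tube_top (a point): Centre of the outer tube's top, 90 mm above the table. An orange stop collar, 58 mm across with a small lug, is clamped round it at a height that differs each time and is not measured: its top lies 120 to 156 mm above the table. The stop inside it is a black sprung ring and must be felt: 4 to 5 N when the pin first meets it, then 4 N more per mm.
- bottom_notch (a point): Bottom notch of the slot, 40 mm above the table. In it the section is locked, with 2 mm of play upwards. Turned 0.7 to 1.1 rad counter-clockwise, the pin stands in a straight upright slot and the section slides up freely until the pin meets the sprung stop. Between bottom and top a wall bars turning back.
- pin_tip (a point): Tip of the brass pin (8 mm) that runs in the slots, 40 mm from the axis. Pulled 2 to 4.5 mm into the sprung stop (12 to 22 N above the free pull) it can be turned back clockwise over a 3 mm lip to its end; let go, it sinks into a seat behind the lip, 1 mm below the stop. More than 25 N of pin on slot does damage; 0.3 N m of twist presses it with about 13 N.
- telescope: The moving inner section as a whole (31 mm steel rod, blue head, brass pin); this frame itself stays fixed, as that of the stand. Moving mass about 0.5 kg (varies by a quarter), sliding drag 2.5 N plus 0.6 N at 20 mm/s: it falls back when let go unlocked. Turning drag about 0.05 N m, up to 0.2 while the pin is pulled into the spring.
- grip_center (a point): Centre of the blue head on top of the inner section, on the twist axis: a block 48 mm long (this frame's x), 26 mm wide (y: two ribbed upright flats to pinch) and 30 mm high (15 mm above and below this point), with a 3 mm rubber pad on top. z is up. Starts 184 mm above the table. Below it at least 13 mm of bare rod.
- extension (a joint): How far the inner section is pulled out (m), 0 = fully in; about 0.059 to 0.095 when the pin first meets the stop and 1 mm less when seated in the upper lock, depending on the collar.
- twist (a joint): Turn of the inner section (rad), growing counter-clockwise seen from above: 0 = locked (clockwise end, felt at about -0.08), 1.1 = counter-clockwise end of the slot. It is free to slide from about 0.65 up; in the upper seat it reads below 0.15.
- side_cutters: Red-handled side cutters lying flat, 52 x 130 x 12 mm, a bystander. Origin: centre of the underside.
- spring_clamp: Blue plastic spring clamp lying flat, 53 x 101 x 17 mm, a bystander. Origin: centre of the underside.
- tape_roll: Roll of beige tape lying flat, 96 mm across, 24 mm high, a bystander. Origin: centre of the underside.
- led_module: Small white LED module with wires, 16 x 99 x 12 mm, a bystander. Origin: centre of the underside.

How it is judged:
On the way, in this order (a step that is already met when the one before it is completed fails the run):
1. the inner section is twisted counter-clockwise out of its bottom lock while still pushed in (value of joint twist above 0.65 rad and value of joint extension below 0.012 m), for 0.1 s.
2. the unlocked section is pulled up to the stop (value of joint twist above 0.6 rad and value of joint extension above 0.056 m), for 0.1 s.
At the end, for the whole second after the job is handed in: The inner section stands up at the collar (pulled out more than 54 mm), twisted back clockwise into the upper lock (twist below 0.15 rad), let go and at rest (value of joint twist below 0.15 rad and value of joint extension above 0.054 m and velocity of joint extension between -0.005 and 0.005 m/s and velocity of joint twist between -0.05 and 0.05 rad/s); the robot touches nothing.
It fails at once if the pin is forced against the slot or its stops with more than 25 N (contact force between telescope and stand above 25 N).
It fails at once if a bystander is shoved more than 25 mm (distance of any of side_cutters, spring_clamp, tape_roll, led_module from where it was at the start of the episode above 0.025 m).
It also fails if it takes over 50 s, if anything falls off the work surface, if the arm or the gripper's body presses on something with over 40 N, if the wrist force passes 120 N, or if a joint passes its speed limit or range.

## Working session

There is one attempt and no reset: what is moved stays moved. The work goes in short steps, Python scripts to look and compute and a shell command to move; the robot and the scene stay as the last step left them, time stands still between calls to the robot, and variables do not carry over. Pictures are saved under pics/ and viewed, on a budget of 10 in all, crops included, one or two more only if the job needs it, and the job is handed in when it is done.

```bash
mkdir -p pics; python3 - <<'E'
from bench import status, optics
import cv2, numpy as np
np.set_printoptions(precision=4,suppress=True)
for n in("side","top"):
    im=optics.camera(n); cv2.imwrite(f"pics/{n}0.png",im[...,::-1]); np.save(f"{n}0.npy",im)
    print(n,optics.get_calibration(n))
print(status.get_obs())
E
```

```text
side {'vertical_fov': 53.28524730028282, 'cx': 275.0020782020946, 'cy': 201.38161920533116, 'k1': -0.12795950226778322, 'extrinsics': array([[ 0.957 ,  0.129 , -0.2598,  0.3181],
       [-0.2895,  0.3683, -0.8835, -0.784 ],
       [-0.0182,  0.9207,  0.3898,  0.4574],
       [ 0.    ,  0.    ,  0.    ,  1.    ]])}
top {'vertical_fov': 47.211510611914555, 'cx': 273.4457950143905, 'cy': 213.4824818060139, 'k1': 0.04780763566525448, 'extrinsics': array([[ 0.0178,  0.9879, -0.1543,  0.372 ],
       [-0.9997,  0.015 , -0.0191, -0.02  ],
       [-0.0165,  0.1546,  0.9878,  1.0713],
       [ 0.    ,  0.    ,  0.    ,  1.    ]])}
{'time_s': 0.1, 'q': array([-1.4353,  0.1815,  1.6079, -0.    ,  1.3538, -0.2063]), 'dq': array([ 0.0004, -0.0024, -0.0034, -0.0005,  0.0023, -0.0006]), 'joint_efforts': array([  0.0001, -44.5882, -35.2239,  -0.0002,   0.0041,   0.    ]), 'eef_pos': array([ 0.1927, -0.5412,  0.2305]), 'eef_rot': array([ 0.1197,  0.6968,  0.1208, -0.6968]), 'wrist_force': array([-0.137 , -0.2878, -0.5288]), 'torque': array([-0.0451,  0.0006,  0.0554]), 'opening': 1.0003721812647346}
```

View pics/side0.png

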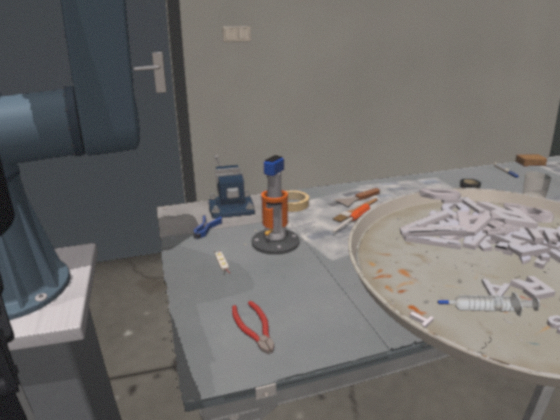

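View pics/top0.png

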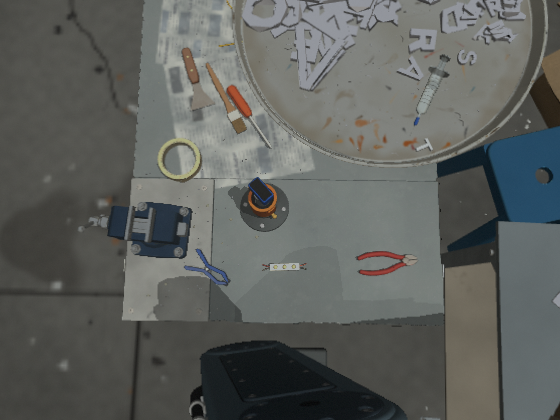

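Side view: blue head near (274,165), collar (275,210), foot (275,240). Top view: head near (262,190), foot (264,208), cutters (385,263), LED (285,267), clamp (208,268), tape (179,160).

```bash
cat > h.py <<'E'
from bench import status, optics
import cv2, numpy as np
np.set_printoptions(precision=4,suppress=True)
def ray(n,u,v):
    c=optics.get_calibration(n); f=210/np.tan(np.radians(c["vertical_fov"]/2))
    K=np.array([[f,0,c["cx"]],[0,f,c["cy"]],[0,0,1]])
    p=cv2.undistortPoints(np.array([[[u,v]]],float),K,np.array([c["k1"],0,0,0]))[0,0]
    E=np.array(c["extrinsics"]); d=E[:3,:3]@[p[0],-p[1],-1]
    return E[:3,3],d/np.linalg.norm(d)
def plane(n,u,v,z):
    o,d=ray(n,u,v); return o+d*(z-o[2])/d[2]
def tri(a,b):
    (o1,d1),(o2,d2)=ray("side",*a),ray("top",*b)
    t=np.linalg.lstsq(np.c_[d1,-d2],o2-o1,rcond=None)[0]
    p,q=o1+d1*t[0],o2+d2*t[1]; return (p+q)/2,np.linalg.norm(p-q)
E
python3 - <<'E'
from h import *
s=np.load("side0.npy");t=np.load("top0.npy")
a=cv2.resize(s[145:255,240:310],None,fx=5,fy=5,interpolation=cv2.INTER_CUBIC)
b=cv2.resize(t[165:240,225:300],None,fx=5.333,fy=5.333,interpolation=cv2.INTER_CUBIC)
b=cv2.copyMakeBorder(b,0,a.shape[0]-b.shape[0],0,0,cv2.BORDER_CONSTANT)
cv2.imwrite("pics/crop.png",np.hstack([a,b])[...,::-1])
for n,im in(("side",s),("top",t)):
    h=cv2.cvtColor(im,cv2.COLOR_RGB2HSV); x0,y0,x1,y1=(255,150,300,185) if n=="side" else (240,170,290,215)
    m=cv2.inRange(h,(105,120,30),(125,255,255)); k=np.zeros_like(m);k[y0:y1,x0:x1]=m[y0:y1,x0:x1]
    print(n,cv2.minAreaRect(cv2.findNonZero(k)),cv2.boundingRect(k),np.argwhere(k).mean(0)[::-1])
print(tri((274,165),(263,191)))
E
```

```text
side ((273.5, 166.0), (16.0, 17.0), 90.0) (265, 158, 18, 17) [272.8571 166.0783]
top ((260.77435302734375, 190.3849639892578), (26.622404098510742, 13.64045238494873), 48.8140754699707) (248, 177, 25, 28) [261.719  193.1736]
(array([0.5529, 0.0174, 0.1865]), np.float64(0.00046231619597755845))
```

View pics/crop.png

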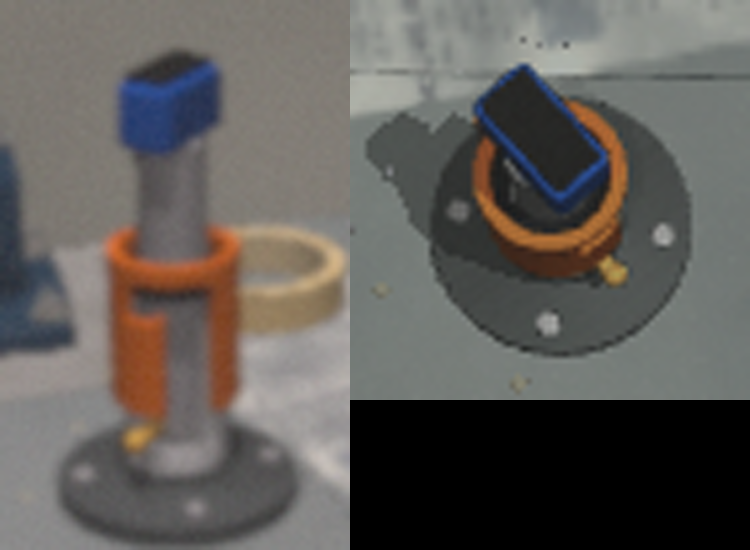

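Crop: pad top corners in the top view are clear (left half offsets: (475,108),(525,65),(608,155),(560,202)); side-view pad centre at (170,67); pin brass tip lower right in top view, slot opens to its right.

```bash
python3 - <<'E'
from h import *
from scipy.spatial.transform import Rotation as R
T=lambda x,y:((x-350)/5.333+225-.4,y/5.333+165-.4)
S=lambda x,y:(x/5+240-.4,y/5+145-.4)
C=[T(475,108),T(525,65),T(608,155),T(560,202)]
print("pad",tri(S(170,67),T(541.5,132)))
print("foot ctr",plane("top",*T(560,225),0.02))
P=np.array([plane("top",*c,0.199) for c in C]);print(P,P.mean(0))
for a,b in((0,3),(1,2),(0,1),(3,2)):
    d=P[b]-P[a];print(np.linalg.norm(d),np.degrees(np.arctan2(d[1],d[0])))
o=status.get_obs();q=o["eef_rot"];print(R.from_quat(q[[1,2,3,0]]).as_matrix())
print("collar",plane("top",*T(551,170),.14),"pin",plane("top",*T(615,270),.04))
E
```

```text
pad (array([0.5533, 0.0214, 0.2006]), np.float64(0.0008993080511721514))
foot ctr [0.551  0.0216 0.02  ]
[[ 0.5614  0.0449  0.199 ]
 [ 0.5769  0.0279  0.199 ]
 [ 0.5454 -0.0016  0.199 ]
 [ 0.5286  0.0147  0.199 ]] [0.5531 0.0215 0.199 ]
0.044623886197122944 -137.27136615732906
0.043208288012962406 -136.89590149912055
0.023094164386980368 -47.622348514590946
0.02341162424805298 -44.14934749711514
[[-0.0002  0.3352 -0.9422]
 [ 0.0016 -0.9422 -0.3352]
 [-1.     -0.0015 -0.0003]]
collar [0.5511 0.0206 0.14  ] pin [ 0.5293 -0.002   0.04  ]
```

```bash
python3 -m jog '[-12,-20,-25,0,100,-24,-50,-62,0,100,-36,-80,-102,0,100,-48,-110,-141,0,100,-60,-137,-176,0,100]'
python3 -m jog '[0,-27,-35,0,100,0,-55,-70,0,100,0,-82,-106,0,100,0,-110,-141,0,100,0,-137,-176,0,100]'
python3 -m jog '[0,-30,-39,-5,100,0,-60,-78,-10,100,0,-90,-115,-15,100,0,-115,-148,-20,100,0,-136,-175,-24,100]'
```

```text
time_s: 0.6
eef_pos: [0.3132, -0.3516, 0.2913]
eef_rot: [0.12, 0.697, 0.12, -0.697]
wrist_force: [0.7, 0.1, 0.8]
opening: 1.0
time_s: 1.1
eef_pos: [0.433, -0.1637, 0.2911]
eef_rot: [-0.12, -0.697, -0.12, 0.697]
wrist_force: [0.7, 0.1, -0.2]
opening: 0.998
time_s: 1.6
eef_pos: [0.5524, 0.0236, 0.2908]
eef_rot: [-0.264, -0.656, -0.264, 0.656]
wrist_force: [0.6, -0.9, 0.5]
opening: 0.998
```

```bash
python3 - <<'E'
from h import *
from scipy.spatial.transform import Rotation as R
for n in("side","top"):
    im=optics.camera(n); np.save(n+"1.npy",im)
    if n=="side": c=im[70:250,200:360]; a=cv2.resize(c,None,fx=3,fy=3,interpolation=cv2.INTER_CUBIC)
    else: c=im[130:250,200:320]; b=cv2.resize(c,None,fx=2.5,fy=2.5)
b=cv2.copyMakeBorder(b,0,a.shape[0]-b.shape[0],0,0,cv2.BORDER_CONSTANT)
cv2.imwrite("pics/c1.png",np.hstack([a,b])[...,::-1])
o=status.get_obs();M=R.from_quat(o["eef_rot"][[1,2,3,0]]).as_matrix();print(o["eef_pos"],M,o["q"],o["torque"])
print(M.T@(np.array([.5523,.0214,.167])-o["eef_pos"])*1000, np.degrees(np.arctan2(M[1,1],M[0,1])))
E
```

```text
[0.5528 0.0248 0.2905] [[-0.0007  0.6939 -0.72  ]
 [ 0.0014 -0.72   -0.6939]
 [-1.     -0.0014 -0.0005]] [-0.1705  0.0882  1.5906  0.0013  1.4636  0.6332] [ 0.0219  0.0369 -0.0134]
[123.5107   2.2231   2.774 ] -46.058262065911975
```

View pics/c1.png

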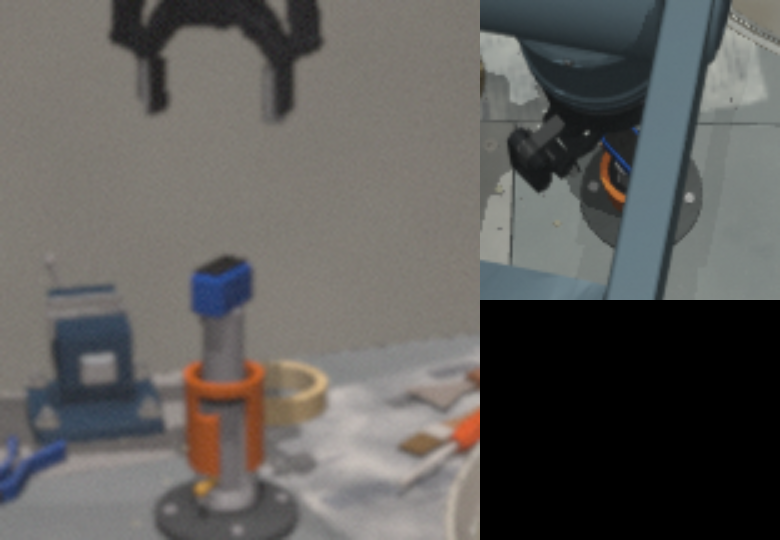

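Fingers straddle the head (crop (150–285,100) over head at (222,285)), aligned. Descend.

```bash
python3 -m jog '[30,2,3,0,100,65,2,3,0,100,95,2,3,0,100,115,2,3,0,100,126,2,3,0,100]'
python3 -m jog '[0,0,0,0,60,0,0,0,0,40,0,0,0,0,36,0,0,0,0,36,0,0,0,0,36]'; python3 - <<'E'
from h import *
o=status.get_obs();print(o["wrist_force"],o["torque"],o["eef_pos"],o["opening"])
E
```

```text
time_s: 2.2
eef_pos: [0.5493, 0.0173, 0.1628]
eef_rot: [-0.261, -0.655, -0.263, 0.658]
wrist_force: [-0.2, -0.1, 1.0]
opening: 1.0
time_s: 2.7
eef_pos: [0.5512, 0.018, 0.1662]
eef_rot: [0.262, 0.657, 0.263, -0.656]
wrist_force: [-1.4, 1.5, 1.4]
opening: 0.362
[-1.3784  1.5443  1.3934] [0.3732 0.2667 0.0667] [0.5512 0.018  0.1662] 0.36209750408691255
```

```bash
python3 -m jog '[0,-1,-1,0,42,0,-2,-3,0,42,0,-2,-3,0,42,0,-2,-3,0,36,0,-2,-3,0,36]'; python3 - <<'E'
from h import *
o=status.get_obs();print(o["wrist_force"],o["torque"],o["eef_pos"],o["opening"])
E
python3 -m jog '[0,0,0,0,30,0,0,0,0,20,0,0,0,0,0,0,0,0,0,0,0,0,0,0,0]'; python3 - <<'E'
from h import *
o=status.get_obs();print(o["wrist_force"],o["torque"],o["eef_pos"],o["opening"])
E
```

```text
time_s: 3.2
eef_pos: [0.5521, 0.021, 0.1654]
eef_rot: [0.263, 0.657, 0.262, -0.656]
wrist_force: [-0.9, -0.0, -0.6]
opening: 0.36
[-0.865  -0.0105 -0.6388] [-0.0694 -0.1288 -0.0589] [0.5521 0.021  0.1654] 0.36034117060372584
time_s: 3.7
eef_pos: [0.5522, 0.021, 0.1658]
eef_rot: [0.263, 0.657, 0.262, -0.656]
wrist_force: [-0.3, 0.0, 5.3]
opening: 0.309
[-0.2678  0.0446  5.337 ] [-0.1273 -0.113  -0.0005] [0.5522 0.021  0.1658] 0.3090609447973851
```

```bash
python3 -m jog '[-0.4,0,0,-2,0,-0.4,0,0,-4,0,-0.4,0,0,-6,0,-0.4,0,0,-8,0,-0.4,0,0,-10,0]'; python3 - <<'E'
from h import *
o=status.get_obs();print(o["wrist_force"],o["torque"],o["eef_pos"],o["q"][5])
E
```

```text
time_s: 4.2
eef_pos: [0.5522, 0.0209, 0.1658]
eef_rot: [0.319, 0.631, 0.319, -0.631]
wrist_force: [1.5, -2.0, 2.8]
opening: 0.309
[ 1.4751 -2.0058  2.8324] [-0.2392 -0.3626 -0.0616] [0.5522 0.0209 0.1658] 0.45766342501829227
```

```bash
python3 -m jog '[0,0,0,-4,0,0,0,0,-8,0,0,0,0,-12,0,0,0,0,-16,0,0,0,0,-20,0]'; python3 - <<'E'
from h import *
o=status.get_obs();print(o["wrist_force"],o["torque"],o["q"][5])
E
python3 -m jog '[0,0,0,-4,0,0,0,0,-8,0,0,0,0,-12,0,0,0,0,-16,0,0,0,0,-19,0]'; python3 - <<'E'
from h import *
o=status.get_obs();print(o["wrist_force"],o["torque"],o["q"][5])
E
```

```text
time_s: 4.7
eef_pos: [0.5527, 0.0207, 0.1658]
eef_rot: [0.425, 0.566, 0.424, -0.565]
wrist_force: [4.3, -2.1, 0.7]
opening: 0.306
[ 4.3481 -2.1193  0.6818] [-0.399  -0.6599 -0.0194] 0.10714600883203163
time_s: 5.2
eef_pos: [0.5531, 0.0207, 0.1659]
eef_rot: [0.513, 0.489, 0.511, -0.487]
wrist_force: [4.6, -2.2, -0.2]
opening: 0.308
[ 4.607  -2.2224 -0.1723] [-0.3493 -1.0574 -0.0463] -0.2242362279012888
```

```bash
python3 -m jog '[-4,0.5,0.3,0,0,-14,0.5,0.3,0,0,-26,0.5,0.3,0,0,-38,0.5,0.3,0,0,-46,0.5,0.3,0,0]'; python3 - <<'E'
from h import *
o=status.get_obs();print(o["wrist_force"],o["torque"],o["eef_pos"])
E
python3 -m jog '[-2,0,0,0,0,-4,0,0,0,0,-5,0,0,0,0,-6,0,0,0,0,-7,0,0,0,0]'; python3 - <<'E'
from h import *
o=status.get_obs();print(o["wrist_force"],o["torque"],o["eef_pos"])
E
```

```text
time_s: 5.7
eef_pos: [0.5527, 0.0206, 0.2104]
eef_rot: [0.511, 0.489, 0.511, -0.489]
wrist_force: [7.2, -1.8, -10.5]
opening: 0.307
[  7.1757  -1.7977 -10.4965] [-0.2954 -1.5122  0.0478] [0.5527 0.0206 0.2104]
time_s: 6.2
eef_pos: [0.5527, 0.0207, 0.217]
eef_rot: [0.511, 0.489, 0.511, -0.489]
wrist_force: [7.7, -1.2, -7.3]
opening: 0.306
[ 7.6645 -1.1533 -7.2561] [-0.2717 -1.3887 -0.0248] [0.5527 0.0207 0.217 ]
```

```bash
python3 -m jog '[-1,0.5,0,0,0,-1,1,0,0,0,-1,1,0,0,0,-1,1,0,0,0,-1,1,0,0,0]'; python3 - <<'E'
from h import *
o=status.get_obs();print(o["wrist_force"],o["torque"],o["eef_pos"])
E
```

```text
time_s: 6.7
eef_pos: [0.5533, 0.0207, 0.218]
eef_rot: [0.511, 0.488, 0.511, -0.489]
wrist_force: [4.7, -1.1, -6.0]
opening: 0.308
[ 4.661  -1.1086 -6.0338] [-0.3201 -0.9996  0.0534] [0.5533 0.0207 0.218 ]
```

```bash
python3 -m jog '[-1,0.5,0,0,0,-2,1,0,0,0,-3,1.5,0,0,0,-4,1.5,0,0,0,-5,1.5,0,0,0]'; python3 - <<'E'
from h import *
o=status.get_obs();print(o["wrist_force"],o["torque"],o["eef_pos"])
E
python3 -m jog '[-1,0,0,0,0,-2,0,0,0,0,-3,0,0,0,0,-4,0,0,0,0,-5,0,0,0,0]'; python3 - <<'E'
from h import *
o=status.get_obs();print(o["wrist_force"],o["torque"],o["eef_pos"])
E
```

```text
time_s: 7.2
eef_pos: [0.5542, 0.0209, 0.2241]
eef_rot: [0.511, 0.488, 0.512, -0.489]
wrist_force: [0.8, -3.1, -7.8]
opening: 0.308
[ 0.8194 -3.1184 -7.8171] [-0.4679 -0.3568  0.0201] [0.5542 0.0209 0.2241]
time_s: 7.7
eef_pos: [0.5539, 0.021, 0.2278]
eef_rot: [0.51, 0.488, 0.512, -0.489]
wrist_force: [4.4, -3.8, -22.6]
opening: 0.307
[  4.3711  -3.8478 -22.5513] [-0.7755 -0.9831 -0.0631] [0.5539 0.021  0.2278]
```

```bash
python3 -m jog '[0,0.5,0.5,0,0,0,1,1,0,0,0,1,1,0,0,0,1,1,0,0,0,1,1,0,0]'; python3 - <<'E'
from h import *
o=status.get_obs();print(o["wrist_force"],o["torque"],o["eef_pos"])
E
```

```text
time_s: 8.2
eef_pos: [0.5548, 0.0204, 0.2285]
eef_rot: [0.51, 0.488, 0.512, -0.489]
wrist_force: [0.0, -0.6, -25.3]
opening: 0.304
[  0.0039  -0.5897 -25.3161] [-0.3146 -0.0768  0.0081] [0.5548 0.0204 0.2285]
```

```bash
python3 -m jog '[0.2,0,0,2,0,0.2,0,0,4,0,0.2,-0.2,-0.1,7,0,0.2,-0.3,-0.2,10,0,0.2,-0.3,-0.2,13,0]'; python3 - <<'E'
from h import *
o=status.get_obs();print(o["wrist_force"],o["torque"],o["eef_pos"],o["q"][5])
E
```

```text
time_s: 8.7
eef_pos: [0.5546, 0.0202, 0.2286]
eef_rot: [-0.451, -0.543, -0.453, 0.545]
wrist_force: [0.3, -4.3, -24.6]
opening: 0.301
[  0.2734  -4.3053 -24.6333] [-0.546   0.1037  0.2164] [0.5546 0.0202 0.2286] 0.006643429023279313
```

```bash
python3 -m jog '[0,0,0.4,2,0,0,0,0.8,4,0,0,0,1,7,0,0,0,1.2,10,0,0,0,1.2,12,0]'; python3 - <<'E'
from h import *
o=status.get_obs();print(o["wrist_force"],o["torque"],o["eef_pos"],o["q"][5])
E
```

```text
time_s: 9.2
eef_pos: [0.554, 0.0195, 0.2286]
eef_rot: [-0.392, -0.587, -0.394, 0.589]
wrist_force: [-1.5, -0.9, -24.1]
opening: 0.301
[ -1.5126  -0.9184 -24.0524] [-0.242   0.3522  0.178 ] [0.554  0.0195 0.2286] 0.21360527707323881
```

```bash
python3 -m jog '[0,-0.2,0,2,0,0,-0.3,0,4,0,0,-0.3,0.2,7,0,0,-0.3,0.3,10,0,0,-0.3,0.3,12,0]'; python3 - <<'E'
from h import *
o=status.get_obs();print(o["wrist_force"],o["torque"],o["eef_pos"],o["q"][5])
E
```

```text
time_s: 9.7
eef_pos: [0.5534, 0.0196, 0.2286]
eef_rot: [-0.328, -0.625, -0.33, 0.627]
wrist_force: [-2.0, -1.2, -22.5]
opening: 0.3
[ -1.9721  -1.1786 -22.474 ] [-0.0411  0.4306  0.1624] [0.5534 0.0196 0.2286] 0.42263323129523794
```

```bash
python3 -m jog '[0,0,0,2,0,0,-0.3,0,4,0,0,-0.3,0.2,6,0,0,-0.3,0.3,8,0,0,-0.3,0.3,9,0]'; python3 - <<'E'
from h import *
o=status.get_obs();print(o["wrist_force"],o["torque"],o["eef_pos"],o["q"][5])
E
```

```text
time_s: 10.2
eef_pos: [0.5531, 0.0197, 0.2286]
eef_rot: [-0.278, -0.649, -0.28, 0.651]
wrist_force: [-2.4, 0.5, -23.8]
opening: 0.3
[ -2.3511   0.476  -23.7553] [0.1348 0.6035 0.1527] [0.5531 0.0197 0.2286] 0.5785867800139195
```

```bash
python3 -m jog '[0,0,0,1,0,0,0,0,2,0,0,0,0,3,0,0,0,0,4,0,0,0,0,4,0]'; python3 - <<'E'
from h import *
o=status.get_obs();print(o["wrist_force"],o["torque"],o["eef_pos"],o["q"][5])
E
```

```text
time_s: 10.7
eef_pos: [0.5533, 0.0195, 0.2286]
eef_rot: [-0.256, -0.658, -0.257, 0.66]
wrist_force: [-4.8, 2.5, -26.4]
opening: 0.302
[ -4.8001   2.4575 -26.3606] [0.411  0.8499 0.0453] [0.5533 0.0195 0.2286] 0.6482588872486249
```

```bash
python3 -m jog '[0.2,-0.6,0.2,0.5,0,0.3,-1.2,0.4,1,0,0.3,-1.2,0.4,1.5,0,0.3,-1.2,0.4,2,0,0.3,-1.2,0.4,2,0]'; python3 - <<'E'
from h import *
o=status.get_obs();print(o["wrist_force"],o["torque"],o["eef_pos"],o["q"][5])
E
```

```text
time_s: 11.2
eef_pos: [0.5529, 0.0198, 0.2287]
eef_rot: [-0.245, -0.663, -0.245, 0.664]
wrist_force: [-2.8, 1.0, -25.7]
opening: 0.306
[ -2.8478   0.9878 -25.6709] [0.2566 0.6514 0.0656] [0.5529 0.0198 0.2287] 0.6838802533222612
```

```bash
python3 -m jog '[0,-0.3,0.2,0.7,0,0,-0.6,0.3,1.4,0,0,-0.6,0.3,2,0,0,-0.6,0.3,2,0,0,-0.6,0.3,2,0]'; python3 - <<'E'
from h import *
im=optics.camera("side")
cv2.imwrite("pics/c2.png",cv2.resize(im[110:255,215:335],None,fx=4,fy=4,interpolation=cv2.INTER_CUBIC)[...,::-1])
o=status.get_obs();print(o["wrist_force"],o["torque"],o["eef_pos"],o["q"][5])
E
```

```text
time_s: 11.7
eef_pos: [0.5525, 0.0199, 0.2287]
eef_rot: [-0.233, -0.667, -0.234, 0.668]
wrist_force: [-2.3, 1.9, -25.3]
opening: 0.305
[ -2.3187   1.608  -25.193 ] [0.1871 0.4777 0.0947] [0.5525 0.0199 0.2287] 0.7188553330048281
```

View pics/c2.png

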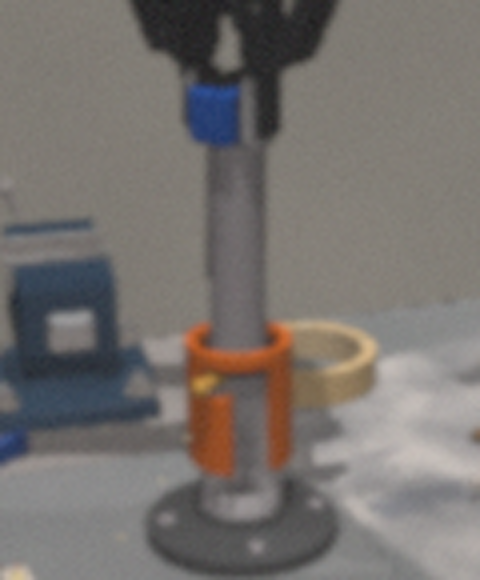

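The brass pin stands at (205,383), at the left (clockwise) end of the collar's upper slot, in line with its start angle. Lower into the seat.

```bash
python3 -m jog '[0.8,0,0,0,0,1.6,0,0,0,0,2.4,0,0,0,0,3.2,0,0,0,0,3.6,0,0,0,0]'; python3 - <<'E'
from h import *
o=status.get_obs();print(o["wrist_force"],o["torque"],o["eef_pos"],o["q"][5])
E
```

```text
time_s: 12.25
eef_pos: [0.5532, 0.0199, 0.2268]
eef_rot: [0.234, 0.668, 0.233, -0.667]
wrist_force: [-6.2, 2.3, -14.8]
opening: 0.298
[ -6.2363   2.2859 -14.8211] [0.5961 1.1285 0.0381] [0.5532 0.0199 0.2268] 0.7185399555906918
```

```bash
python3 -m jog '[0.6,-0.8,0.3,0,0,1.2,-1.5,0.6,0,0,1.8,-1.5,0.6,0,0,2.2,-1.5,0.6,0,0,2.5,-1.5,0.6,0,0]'; python3 - <<'E'
from h import *
o=status.get_obs();print(o["wrist_force"],o["torque"],o["eef_pos"],o["q"][5])
E
```

```text
time_s: 12.75
eef_pos: [0.5527, 0.0203, 0.2246]
eef_rot: [0.234, 0.669, 0.233, -0.666]
wrist_force: [-2.2, 1.9, -5.6]
opening: 0.302
[-2.2146  1.9065 -5.5584] [0.341  0.4037 0.0561] [0.5527 0.0203 0.2246] 0.719427200185078
```

```bash
python3 -m jog '[0.4,-0.5,0.2,0,0,0.8,-0.5,0.2,0,0,1.2,-0.5,0.2,0,0,1.2,-0.5,0.2,0,0,1.2,-0.5,0.2,0,0]'; python3 - <<'E'
from h import *
o=status.get_obs();print(o["wrist_force"],o["torque"],o["eef_pos"],o["q"][5])
E
```

```text
time_s: 13.25
eef_pos: [0.5521, 0.0206, 0.2232]
eef_rot: [0.234, 0.668, 0.233, -0.666]
wrist_force: [0.7, 1.5, 2.4]
opening: 0.303
[0.6568 1.4556 2.3792] [ 0.2627 -0.0473  0.0732] [0.5521 0.0206 0.2232] 0.7197186634372633
```

```bash
python3 -m jog '[0,0,0,0,32,0,0,0,0,36,0,0,0,0,45,0,0,0,0,60,0,0,0,0,80]'
python3 -m jog '[0,0,0,0,100,0,0,0,0,100,-10,0,0,0,100,-30,0,0,0,100,-60,0,0,0,100]'
python3 -m jog '[-20,0,0,0,100,-30,0,0,0,100,-30,0,0,0,100,-30,0,0,0,100,-30,0,0,0,100]'
python3 - <<'E'
from h import *
im=optics.camera("side");np.save("side3.npy",im)
cv2.imwrite("pics/c3.png",cv2.resize(im[60:255,195:335],None,fx=3,fy=3,interpolation=cv2.INTER_CUBIC)[...,::-1])
E
```

```text
time_s: 13.75
eef_pos: [0.5507, 0.0206, 0.2216]
eef_rot: [-0.234, -0.667, -0.234, 0.668]
wrist_force: [-0.1, -0.5, 0.1]
opening: 0.75
time_s: 14.25
eef_pos: [0.55, 0.0209, 0.2815]
eef_rot: [-0.233, -0.666, -0.234, 0.668]
wrist_force: [-0.2, 0.3, 0.9]
opening: 1.001
time_s: 14.75
eef_pos: [0.5503, 0.0209, 0.3103]
eef_rot: [-0.233, -0.667, -0.234, 0.668]
wrist_force: [0.2, 0.2, -0.7]
opening: 0.996
```

View pics/c3.png

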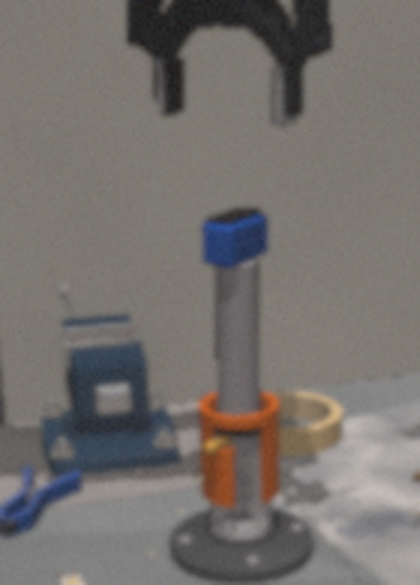

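Head stands free at (236,213)–(236,265), pin at (212,445), the clockwise end of the upper slot; the gripper is clear. I check height and angle numerically, then hand in.

```bash
python3 - <<'E'
from h import *
A=np.array([.552,.0214,0])
def z(u,v):
    o,d=ray("side",u,v); t=np.dot((A-o)[:2],d[:2])/np.dot(d[:2],d[:2]); return (o+d*t)[2]
c=[]
for f in("side0.npy","side3.npy"):
    h=cv2.cvtColor(np.load(f),cv2.COLOR_RGB2HSV); m=cv2.inRange(h,(105,120,30),(125,255,255))
    k=np.zeros_like(m);k[125:180,255:300]=m[125:180,255:300]
    n,_,s,ce=cv2.connectedComponentsWithStats(k);i=1+s[1:,4].argmax();print(s[i],ce[i]);c.append(z(*ce[i]))
    b=cv2.inRange(h,(18,120,120),(28,255,255));k=np.zeros_like(b);k[190:242,255:275]=b[190:242,255:275]
    if k.any():
        u,v=np.argwhere(k).mean(0)[::-1]; p=plane("side",u,v,.04 if f[4]=='0' else .04+c[1]-c[0]);print("pin",u,v,p,np.degrees(np.arctan2(*(p-A)[1::-1])))
print("ext",c[1]-c[0]); print(status.get_obs()["time_s"])
E
```

```text
[265 158  18  17 217] [272.8571 166.0783]
pin 266.72727272727275 232.0 [0.5295 0.0038 0.04  ] -141.94596275435487
[263 131  20  18 251] [272.5777 139.3586]
pin 265.7142857142857 207.71428571428572 [0.5291 0.0048 0.0977] -144.01480218237177
ext 0.057651132599496335
14.8
```

```bash
python3 -c "from bench import hand_in; print(hand_in())"
```

```text
the job is handed in; nothing more can be done
None
```

The prop is up and locked at its working height, and I handed the job in at about 14.8 s (limit 50 s). `hand_in` reports no verdict.

- **What I did:**
  - Gripped the head and twisted it about 49° counter-clockwise while it was still pushed in.
  - Pulled it up about 63 mm by TCP travel, into the sprung stop. The pull rose from about 8 N to 25 N, so about 17 N above the free pull.
  - Twisted it back clockwise over the catch with at most about 0.2 N m in the readings.
  - Lowered it until the seat carried it (+2.4 N upward on the tool), let go and backed off.
- **Last checks:** The side camera gives an extension of about 57.7 mm. The pin is within about 2° of its starting angle, which is the locked end, and the gripper is clear. The readings between moves showed no moment when the pin was clearly forced. I watched the bystanders only in the side crops and did not measure them, but the robot never worked near them.
- **What disagreed or stayed uncertain:**
  - Sideways forces reached about 8 N while lifting, and I trimmed them out with small shifts.
  - I never felt a distinct clockwise end stop. Late in the turn the tool went slightly past the nominal end while the torque dropped to 0.05–0.1 N m, so the head may have slipped a little in the grip. The camera's pin angle is therefore my evidence that it is at the end.

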